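Zero the photometer, then key its filter cell home and hold it

ROBOT

A 6-joint arm with a two-finger parallel gripper is mounted at the origin on a cart in front of the work surface, level with it; the furniture and walls round the work are solid. World frame = base frame: x ahead of the robot, y to its left, z up, the work surface at z = 0. Lengths are in m, angles in rad, forces in N, time in s.
With the tool pointing down it reaches from about 0.375 to 0.975 m from the base axis. Payload 3.8 kg.
Tool frame: the origin (TCP) lies at the very end of the fingers, on their centre line; the grasp point (between the pads) lies 19 mm behind it; z points along the fingers, y is the line along which they close (so a half turn about z gives the same grasp; the last joint's range is limited). The gripper opens to 88 mm and grips with 3 to 60 N. Pads are 18 mm wide; open, the fingers measure 123 mm over their backs; the gripper's body (75 mm by 187 mm) begins 45 mm behind the grasp point.
Start: joints at [-0.037, 0.264, 1.604, -0, 1.274, -0.037], TCP at [0.675, -0, 0.239] pointing down, gripper open.
Joint ranges: [-2.63, 2.63], [-0.94, 2.18], [0.31, 2.57], [-1.31, 4.45], [0, 2.66], [-2.55, 2.55]. Speed limits (rad/s): [2.57, 2.57, 3.14, 3.14, 3.14, 3.14].

INTERFACE

Orientations are given as a unit quaternion [w, x, y, z].
In Python, from plant import status, eyes, arm gives the robot as it stands.
- The arm moves only by the tool servo_tool, never from a script. Its argument "steps" is one flat list of numbers, 7 for each row, row after row: the opening, from -1 (shut) to 1 (fully open), so that 0 is half open, then the shift along the world's x, y, z in units of 0.025 m (1.0 is 0.025 m), then the turn, a rotation vector about the world's x, y, z in units of 0.12 rad (1.0 is 0.12 rad). A call has 1 to 8 rows; each row shifts and turns the commanded pose from where the row before left it; what a row does not reach is not made up. A row lasts 1/12 s, in which the tool goes at most 41.7 mm and 7.16 degrees, less where a joint would pass 70% of its speed; a pose out of reach is approached as far as the arm can. A call with a number of a shift or a turn outside -1 to 1 is refused whole. A call with a gripper value outside its range is refused whole. The fingers move at their own pace and stop on an object; the grip force is fixed at half the most. Time passes only in rows, so rows that do not move let the fingers close. It gives the time, the measured TCP pose, the force, the opening and the grip force at its end, in the units of the state.
- status.read_state(): the state, without advancing time (a new reading comes with each control period).
- eyes.get_image(name): name is "scene" or "side" or "wrist"; returns a dict with "color" (420x560x3 uint8, blue, green, red), "depth" (420x560 float32, m along the optical axis (not along the pixel's ray), 0 where there is no reading), "fov_y" (degrees; the focal length in pixels is half the picture's height over the tangent of half this angle, whatever the lens; pixels are square), "cx", "cy" (the principal point, pixels), "dist" ([k1, k2, p1, p2, k3] as OpenCV has them; the pictures are not rectified), "R" (3x3) and "t" (3): a world point X has camera coordinates R X + t; the wrist camera has in their place "T_tool_cam" (4x4, takes a point from camera to tool coordinates, whose origin is the TCP and whose axes are the flange's). Camera axes: x right, y down, z forward; pixel columns grow to the right and rows downward; lengths in m; the calibration is good to about 2 mm. A picture is of the moment at which its call begins: read the wrist's pose just before it.
- arm.sign_off(): hands the job in; it is judged then, once.
The state is a dict: "clock": time; "joint_pos": joint angles; "qd": joint speeds; "joint_torque": joint torques, N m; "eef_pos": TCP position; "ee_rot": TCP orientation; "ft_force": force on the tool from outside, world axes, zero at the start; "wrist_torque": the same for the moment, N m; "opening": opening from 0.0 (shut) to 1.0 (fully open); "finger_force": force on a finger pad.
Only numpy, scipy, OpenCV 4.12 (cv2) and the standard library are available. Lean on these libraries where they do the work, as an engineer would, in place of code of your own. Each camera call takes 0.05 s, during which the arm holds its last target. There are 200 camera calls.

TASK

Zero the photometer: pick up the stylus, press the small recessed button all the way in with its tip, and stand the stylus back in its block. Then take hold of the knurled filter cell that stands loosely on the round port, turn it until its hidden keyway drops over the pin (clockwise seen from above is the short way, less than a quarter turn), and push it fully home, flat on the port. Finish while still holding the cell pushed home against its spring, and leave the jar, the label roll and the little mould alone.

Things in the scene. Friction and masses are not known exactly. Their poses are not given: they have to be found in the camera images.
- photometer: Fixed grey instrument case 150 x 250 mm (x, y) with an aluminium top face 48 mm above its underside. Origin: centre of the underside, on the bench. Its own +z is up; it stands at any yaw within about 20 degrees. The filter port lies 60 mm from the origin towards -y, the zero button 68 mm towards +y (and 15 mm towards -x).
- button_mouth (a point): Centre of the mouth of the zero button's round recess (16 mm wide, too narrow for fingers), level with the aluminium top face. The white button, 11 mm across, lies 5 mm below the mouth.
- zero_button (a joint): Zero button, in m: 0 = out, 0.004 = fully in (bottom of its travel). A spring pushes it back: about 2 N to start it, 5 N fully in. It counts as pressed above 0.003.
- stylus: Loose upright metal stylus, 134 mm long, 40 g. Origin: its tip (lower end); +z runs up to the top of its handle. Round shaft 5 mm thick from 0 to 60 mm, flange 22 mm across from 60 to 64 mm, round handle 12 mm thick from 64 to 134 mm. It hangs in the block by its flange, the flange lying on the block's top.
- stylus_grip (a point): Point on the stylus's axis on its handle, 110 mm above its tip: where to grasp.
- stylus_block: Fixed grey block 56 x 56 x 70 mm with one upright hole, 12 mm wide and 66 mm deep, in the middle of its top. Origin: centre of the underside. With the stylus stowed, the stylus's tip is 10 mm above this origin.
- block_mouth (a point): Centre of the mouth of the block's hole, on its top face (70 mm up).
- port_seat (a point): Centre of the filter port's flat seat, on its vertical axis, 58 mm above the bench. The port is a flange 59 mm across, 10 mm above the aluminium face; on the seat stand a spigot 36 mm across, 13 mm high, that centres the cell, and one upright pin 5 mm thick, 6 mm high, 25 mm from the axis. The cell hides both.
- filter_cell: Loose round knurled metal cap with a window on top, 60 mm across, 34 mm high, about 0.12 kg. Origin: centre of its underside; +z up. Hollow below for 14 mm (bore 38 mm), with one unmarked, hidden keyway 10 mm wide in the lower rim. Starts raised, its origin 7.5 mm above the seat. It must be turned 20 to 72 degrees (0.35 to 1.25 rad) clockwise, seen from above.
- cell_grip (a point): Point on the cell's axis 24 mm above its underside: the height to grasp it across its 60 mm. Turned wrong, the cell can go down only 1.5 mm before the pin stops it (hard); with the keyway over the pin (within about 0.08 rad) it goes down 7.5 mm from its start, fully home on the seat.
- shutter (a joint): Spring plunger in the port under the cell, in m: 0 = up (cell raised), about 0.0015 when the cell is pressed onto the pin, about 0.0075 when the cell is fully home. The spring pushes up with 3 N when raised and 7.5 N when home, and lifts the cell again when it is let go.
- jar: Bystander: small screw-lid specimen jar, 47 mm across, 60 mm high, loose. Origin: centre of its underside.
- tape_roll: Bystander: roll of blank labels, 58 mm across, 25 mm high, lying flat, loose. Origin: centre of its underside.
- mould: Bystander: small metal base mould 30 x 39 x 12 mm, loose, near the stylus block. Origin: centre of its underside.
Mind the look-alikes: they are no part of the job. Leave any orange or yellow look-alike of the stylus alone.

How it is judged:
By the outcome, as a careful person would: the job done as asked, in the order asked, and still so for the second after the job is handed in, while the arm keeps its last pose, push and grip.
It also fails if it takes over 61 s, if anything falls off the work surface, if the arm or the gripper's body presses on something with over 40 N, if the wrist force passes 120 N, or if a joint passes its speed limit or range.

## Working session

There is one attempt and no reset: what is moved stays moved. The work goes in short steps, Python scripts to look and compute and a tool call to move; the robot and the scene stay as the last step left them, time stands still between calls to the robot, and variables do not carry over. Pictures are saved under pics/ and viewed, at most 10 in all, crops included, and the job is handed in when it is done.

Besides the shell and the picture viewer there is one more tool, called after "Request:" by a JSON object that holds its "api" and its "payload", one argument or row to a line. servo_tool: Moves the arm, as the interface text tells. Shifts and turns lie within -1 to 1; 1 stands for 0.025 m of shift or 0.12 rad of turn. Its arguments: {"type":"object","properties":{"steps":{"type":"array","items":{"type":"number","minimum":-1,"maximum":1}}},"required":["steps"]}

```bash
mkdir -p pics; ls; python3 - <<'E'
from plant import status, eyes, arm
import cv2,numpy as np
s=status.read_state();print(s)
ims={n:eyes.get_image(n) for n in("scene","side")}
for n,i in ims.items():
    print(n,i["fov_y"],i["cx"],i["cy"],i["dist"],i["R"],i["t"])
    np.save("pics/%s_d.npy"%n,i["depth"]); cv2.imwrite("pics/%s0.png"%n,i["color"])
E
```

```text
pics
{'clock': 0.0, 'joint_pos': array([-3.69227072e-02,  2.64767661e-01,  1.60531475e+00, -7.17392533e-07,
        1.27368860e+00, -3.68678473e-02]), 'qd': array([-0.00060344, -0.00010893,  0.00110413, -0.00107299, -0.0014277 ,
        0.00015133]), 'joint_torque': array([-9.59501231e-04, -5.02113855e+01, -3.56871557e+01,  7.25938403e-02,
        2.92220683e-02, -1.93505334e-04]), 'eef_pos': array([6.74319442e-01, 7.72925921e-06, 2.37410211e-01]), 'ee_rot': array([-0.00079782,  0.70712568,  0.70708704, -0.00074148]), 'ft_force': array([-0.32462096, -0.64877711, -0.03054023]), 'wrist_torque': array([ 0.04778642, -0.0396296 , -0.02003712]), 'finger_force': 0.0, 'opening': 0.9979469618276177}
scene 51.269680112051894 277.1855810570874 215.80611766977685 [-0.13165337  0.          0.          0.          0.        ] [[-0.85872126 -0.51206719 -0.01962142]
 [-0.295711    0.52644285 -0.79712793]
 [ 0.41851261 -0.67870843 -0.60349156]] [0.51336701 0.2336024  0.79531343]
side 57.606097792530086 279.56771295201315 207.5950619489984 [-0.0483027  0.         0.         0.         0.       ] [[-0.80459379 -0.59381098  0.00416626]
 [-0.3247631   0.4341476  -0.84026472]
 [ 0.49714964 -0.67742482 -0.54216035]] [0.4712108  0.25702052 0.65831802]
```

View pics/scene0.png

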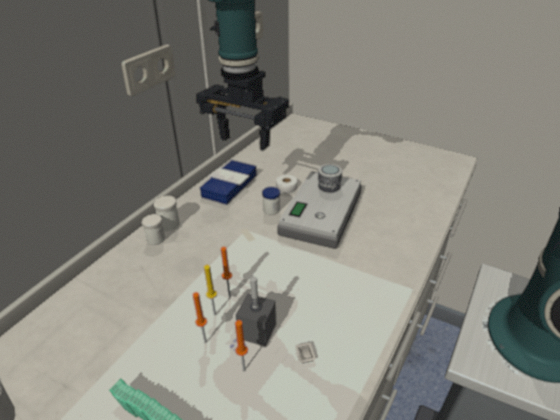

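View pics/side0.png

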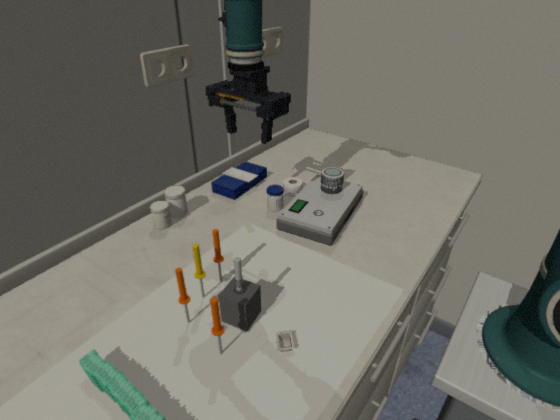

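The scene view shows the photometer at about (322,208), with the cell at (330,175) and the button recess at (320,215). The grey stylus is at (254,290) in its block at (256,318), and three orange and one yellow look-alikes stand close by. Next I'll get rough positions.

```bash
cat > h.py <<'E'
import cv2,numpy as np
from scipy.spatial.transform import Rotation as Ro
from plant import status, eyes
def quat(q): return Ro.from_quat([q[1],q[2],q[3],q[0]])
def grab(n,save=None):
    s=status.read_state(); i=eyes.get_image(n)
    if n=="wrist":
        T=np.eye(4);T[:3,:3]=quat(s["ee_rot"]).as_matrix();T[:3,3]=s["eef_pos"]
        W=T@i["T_tool_cam"]; i["Rw"],i["c"]=W[:3,:3],W[:3,3]
    else: i["Rw"]=i["R"].T; i["c"]=-i["R"].T@i["t"]
    f=210/np.tan(np.radians(i["fov_y"]/2)); i["K"]=np.array([[f,0,i["cx"]],[0,f,i["cy"]],[0,0,1]])
    if save: cv2.imwrite("pics/"+save,i["color"])
    return i
def ray(i,uv):
    p=cv2.undistortPoints(np.array(uv,float).reshape(-1,1,2),i["K"],np.array(i["dist"],float))[:,0]
    return np.c_[p,np.ones(len(p))]@i["Rw"].T
def plane(i,uv,z):
    d=ray(i,uv); return i["c"]+d*((z-i["c"][2])/d[:,2])[:,None]
def proj(i,X):
    R=i["Rw"].T
    return cv2.projectPoints(np.array(X,float).reshape(-1,1,3),cv2.Rodrigues(R)[0],-R@i["c"],i["K"],np.array(i["dist"],float))[0][:,0]
def tri(i1,u1,i2,u2):
    a,b=ray(i1,[u1])[0],ray(i2,[u2])[0]
    st=np.linalg.lstsq(np.c_[a,-b],i2["c"]-i1["c"],rcond=None)[0]
    p,q=i1["c"]+a*st[0],i2["c"]+b*st[1]
    return (p+q)/2,np.linalg.norm(p-q)
E
python3 - <<'E'
from h import *
a,b=grab("scene"),grab("side")
pr=np.set_printoptions(precision=4,suppress=True)
print("cell top",plane(a,[[330,170]],.0995),plane(b,[[332,173]],.0995))
print("button",plane(a,[[320,215]],.048),plane(b,[[318,213]],.048))
print("stylus top",plane(a,[[254,279]],.144),plane(b,[[239,259]],.144))
for n,u,v in(("or1",(225,248),(216,230)),("yel",(208,265),(197,245)),("or2",(197,293),(180,269)),("or3",(239,321),(215,297))): print(n,tri(a,u,b,v))
print("mould",plane(a,[[307,352]],.012),"jar",plane(a,[[271,191]],.06),"roll",plane(a,[[287,182]],.025))
# block top corners, scene estimates
print("case corners",plane(a,[[281,228],[334,243],[361,183]],.048))
E
```

```text
cell top [[ 0.5588 -0.1996  0.0995]] [[ 0.5567 -0.1946  0.0995]]
button [[ 0.5255 -0.0795  0.048 ]] [[ 0.524  -0.0763  0.048 ]]
stylus top [[0.4894 0.2532 0.144 ]] [[0.4861 0.2524 0.144 ]]
or1 (array([0.5868, 0.2056, 0.1345]), np.float64(0.0015519065432061119))
yel (array([0.5964, 0.2483, 0.1205]), np.float64(0.002427807394034626))
or2 (array([0.5677, 0.3154, 0.1235]), np.float64(0.0018665373793370211))
or3 (array([0.4677, 0.3314, 0.1294]), np.float64(0.00043714689789301094))
mould [[0.3833 0.2547 0.012 ]] jar [[ 0.6712 -0.0948  0.06  ]] roll [[ 0.684  -0.1981  0.025 ]]
case corners [[ 0.5814  0.0087  0.048 ]
 [ 0.4533 -0.003   0.048 ]
 [ 0.4933 -0.2584  0.048 ]]
```

Request:
{"api": "servo_tool", "payload": {
  "steps": [1, -0.9, -0.9, 0.4, 0, 0, 0, 1, -0.9, -0.9, 0.4, 0, 0, 0, 1, -0.9, -0.9, 0.4, 0, 0, 0, 1, -0.9, -0.9, 0.4, 0, 0, 0, 1, -0.9, -0.9, 0.4, 0, 0, 0, 1, 0, 0, 0, 0, 0, 0, 1, 0, 0, 0, 0, 0, 0, 1, 0, 0, 0, 0, 0, 0]
}}

```text
clock: 0.87
eef_pos: [0.5627, -0.1123, 0.2885]
ee_rot: [-0.0, 0.707, 0.707, 0.0]
ft_force: [-0.2, -0.3, -0.2]
opening: 0.998
finger_force: 0.0
```

```bash
python3 - <<'E'
from h import *
np.set_printoptions(precision=4,suppress=True)
w=grab("wrist","w1.png"); print(w["T_tool_cam"],w["fov_y"],w["dist"],w["c"],w["Rw"])
print(status.read_state()["eef_pos"],proj(w,[[.557,-.197,.0995],[.525,-.078,.048]]))
E
```

```text
[[-0.0001 -0.9568 -0.2907  0.0746]
 [ 1.     -0.     -0.0001 -0.0007]
 [ 0.0001 -0.2907  0.9568 -0.1461]
 [ 0.      0.      0.      1.    ]] 64.56123664414137 [-0.0366  0.      0.      0.      0.    ] [ 0.562  -0.0378  0.4347] [[ 1.     -0.0007  0.0001]
 [-0.0007 -0.957  -0.2901]
 [ 0.0003  0.2901 -0.957 ]]
[ 0.5628 -0.1119  0.2881] [[279.7784 255.8208]
 [252.0497 141.8712]]
```

View pics/w1.png

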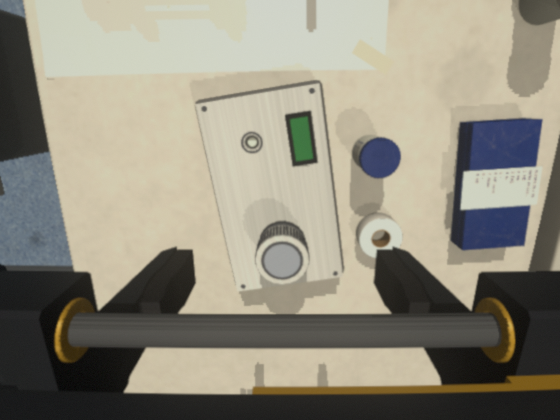

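The wrist view shows the case top corners at about (197,102), (322,82), (343,272) and (240,291). The button is at (252,142) and the cell top at (282,259). Next I'll refine these numbers.

```bash
python3 - <<'E'
from h import *
np.set_printoptions(precision=4,suppress=True)
w=grab("wrist"); g=cv2.cvtColor(w["color"],6)
for n,c,r0,r1,z in(("button",(252,142),6,14,.048),("cell",(282,259),14,30,.0995)):
    x,y=c; k=40
    C=cv2.HoughCircles(cv2.resize(g[y-k:y+k,x-k:x+k],None,fx=4,fy=4,interpolation=2),cv2.HOUGH_GRADIENT,1,100,param1=100,param2=15,minRadius=4*r0,maxRadius=4*r1)
    for u in C[0][:3]:
        p=u[:2]/4+[x-k,y-k]; X=plane(w,[p],z)[0]; print(n,p,u[2]/4,X)
P=plane(w,[[197,102],[322,82],[343,272],[240,291]],.048); print(P)
print(P.mean(0),[np.degrees(np.arctan2(*(v[1::-1]))) for v in(P[1]-P[0],P[2]-P[3],P[0]-P[3],P[1]-P[2])],np.linalg.norm(P[0]-P[3]),np.linalg.norm(P[0]-P[1]))
E
```

```text
button [252.125 142.625] 6.65 [ 0.525  -0.0784  0.048 ]
cell [282.125 245.375] 23.975 [ 0.5597 -0.1839  0.0995]
[[ 0.4646 -0.0334  0.048 ]
 [ 0.6033 -0.0125  0.048 ]
 [ 0.6381 -0.2439  0.048 ]
 [ 0.5035 -0.2719  0.048 ]]
[ 0.5524 -0.1404  0.048 ] [np.float64(8.562675226049725), np.float64(11.763350646358493), np.float64(99.27082859537164), np.float64(98.54443985969988)] 0.24169012095248588 0.1402774332549512
```

Request:
{"api": "servo_tool", "payload": {
  "steps": [1, -0.2, 0.97, 0, 0, 0, 0, 1, -0.2, 0.97, 0, 0, 0, 0, 1, -0.2, 0.97, 0, 0, 0, 0, 1, -0.2, 0.97, 0, 0, 0, 0, 1, -0.2, 0.97, 0, 0, 0, 0, 1, -0.2, 0.97, 0, 0, 0, 0, 1, -0.2, 0.97, 0, 0, 0, 0, 1, -0.2, 0.97, 0, 0, 0, 0]
}}

```text
clock: 1.63
eef_pos: [0.5222, 0.0838, 0.2878]
ee_rot: [-0.001, 0.707, 0.708, -0.0]
ft_force: [0.6, 0.4, -0.0]
opening: 1.003
finger_force: 0.0
```

Request:
{"api": "servo_tool", "payload": {
  "steps": [1, -0.2, 0.97, 0, 0, 0, 0, 1, -0.2, 0.97, 0, 0, 0, 0, 1, -0.2, 0.97, 0, 0, 0, 0, 1, -0.2, 0.97, 0, 0, 0, 0, 1, -0.2, 0.97, 0, 0, 0, 0, 1, -0.2, 0.97, 0, 0, 0, 0, 1, 0, 0, 0, 0, 0, 0, 1, 0, 0, 0, 0, 0, 0]
}}

```text
clock: 2.3
eef_pos: [0.492, 0.2288, 0.2878]
ee_rot: [-0.0, 0.706, 0.709, -0.001]
ft_force: [-0.5, -0.4, -0.1]
opening: 1.002
finger_force: 0.0
```

```bash
python3 - <<'E'
from h import *
np.set_printoptions(precision=4,suppress=True)
w=grab("wrist","w2.png")
print(status.read_state()["eef_pos"],proj(w,[[.487,.253,.144],[.487,.253,.07]]))
E
```

```text
[0.4922 0.2278 0.2879] [[279.787  164.7786]
 [280.7637 153.0757]]
```

View pics/w2.png

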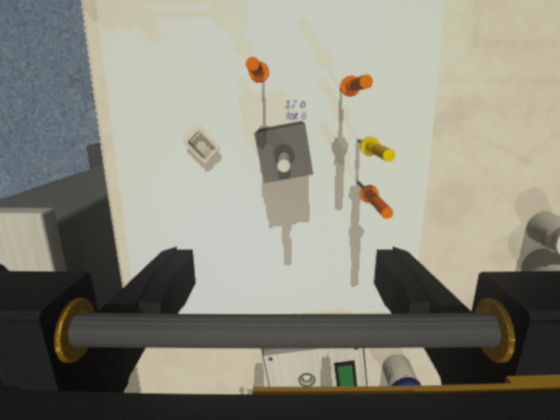

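The grey stylus top is at about (284,166) and its flange at (284,155). The block top corners are about (256,132), (306,122), (313,175) and (264,183).

```bash
python3 - <<'E'
from h import *
np.set_printoptions(precision=4,suppress=True)
w=grab("wrist"); c=w["color"]
hsv=cv2.cvtColor(c,cv2.COLOR_BGR2HSV)
# dark block mask
m=((hsv[...,2]<100)&(hsv[...,1]<90)).astype(np.uint8); m[:110]=0;m[195:]=0;m[:,:250]=0;m[:,320:]=0
m=cv2.morphologyEx(m,cv2.MORPH_CLOSE,np.ones((9,9)))
cs=max(cv2.findContours(m,0,2)[0],key=cv2.contourArea);r=cv2.minAreaRect(cs);print(r,plane(w,[r[0]],.07))
print("hand",plane(w,[[284,166]],.144),plane(w,[[284,155]],.074),plane(w,[[256,132],[306,122],[313,175],[264,183]],.07).mean(0))
cv2.imwrite("pics/c2.png",cv2.resize(c[110:200,240:330],None,fx=6,fy=6,interpolation=0))
print(plane(w,[[361,140],[257,68],[352,86],[370,195]],.07))
E
```

```text
((276.25640869140625, 127.86434936523438), (18.200260162353516, 49.79484558105469), 57.7243537902832) [[0.4825 0.2789 0.07  ]]
hand [[0.491  0.2509 0.144 ]] [[0.4909 0.2504 0.074 ]] [0.4917 0.2514 0.07  ]
[[0.5742 0.2664 0.07  ]
 [0.463  0.3389 0.07  ]
 [0.5612 0.3218 0.07  ]
 [0.5886 0.2049 0.07  ]]
```

View pics/c2.png

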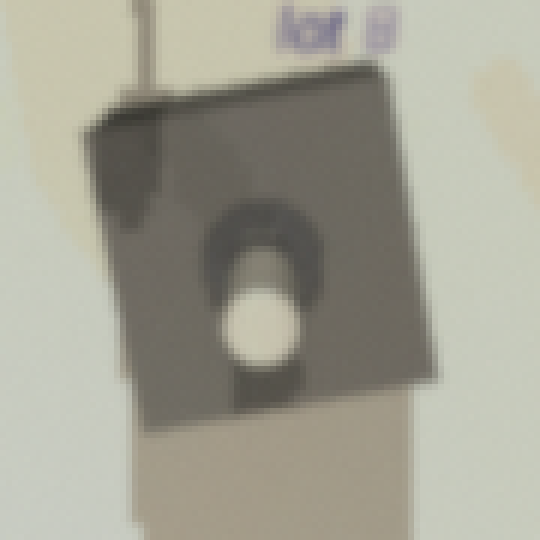

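Request:
{"api": "servo_tool", "payload": {
  "steps": [1, -0.07, 0.98, 0, 0, 0, 0, 1, 0, 0, -1, 0, 0, 0, 1, 0, 0, -1, 0, 0, 0, 1, 0, 0, -1, 0, 0, 0, 1, 0, 0, -1, 0, 0, 0, 1, 0, 0, -0.5, 0, 0, 0, 1, 0, 0, 0, 0, 0, 0, 1, 0, 0, 0, 0, 0, 0]
}}

```text
clock: 3.07
eef_pos: [0.4908, 0.2507, 0.1759]
ee_rot: [-0.0, 0.707, 0.707, -0.001]
ft_force: [0.6, 0.1, 0.7]
opening: 0.994
finger_force: 0.0
```

```bash
python3 - <<'E'
from h import *
np.set_printoptions(precision=4,suppress=True)
w=grab("wrist","w3.png");p=status.read_state()["eef_pos"]
print(p,proj(w,[[p[0],p[1],.144],[.4905,.2523,.144]]))
E
```

```text
[0.4916 0.2513 0.1772] [[287.0796 238.945 ]
 [285.1467 237.3382]]
```

View pics/w3.png

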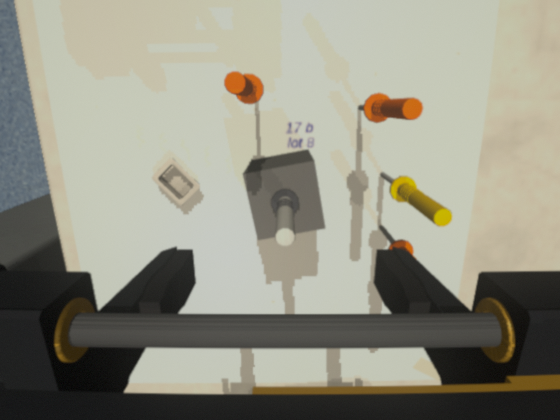

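Stylus top at (285,237), as predicted. I'll check the heights of the look-alikes' tops before the body goes down near them.

```bash
python3 - <<'E'
from h import *
np.set_printoptions(precision=4,suppress=True)
a,b=grab("scene"),grab("side")
for nm,lo,hi in(("or",(2,150,120),(16,255,255)),("ye",(20,150,120),(32,255,255))):
  L=[]
  for i in(a,b):
    m=cv2.inRange(cv2.cvtColor(i["color"],cv2.COLOR_BGR2HSV),lo,hi)
    cs=[c for c in cv2.findContours(m,0,1)[0] if cv2.contourArea(c)>40 and 0<cv2.boundingRect(c)[1]>180]
    L.append(sorted([c[c[:,0,1]<=c[:,0,1].min()+1][:,0].mean(0) for c in cs],key=lambda p:p[1]))
  print(nm,L)
  for u,v in zip(*L): print(tri(a,u,b,v))
E
```

```text
or [[array([195.5   , 293.3333]), array([238.6667, 320.5   ])], [array([178.5   , 268.3333]), array([214. , 297.6])]]
(array([0.5667, 0.3193, 0.1277]), np.float64(0.0006304061762808732))
(array([0.4684, 0.3321, 0.1294]), np.float64(0.001612517552203731))
ye [[array([206.5, 265.5])], [array([195.3333, 244.3333])]]
(array([0.5931, 0.2551, 0.1273]), np.float64(0.0010523783298678928))
```

Request:
{"api": "servo_tool", "payload": {
  "steps": [1, -0.04, 0.04, -0.8, 0, 0, 0, 1, 0, 0, -0.8, 0, 0, 0, 1, 0, 0, -0.8, 0, 0, 0, 1, 0, 0, -0.6, 0, 0, 0, 1, 0, 0, 0, 0, 0, 0, 1, 0, 0, 0, 0, 0, 0, -1, 0, 0, 0, 0, 0, 0, -1, 0, 0, 0, 0, 0, 0]
}}

```text
clock: 3.88
eef_pos: [0.4913, 0.2532, 0.1034]
ee_rot: [0.001, 0.707, 0.707, 0.002]
ft_force: [0.5, 0.4, -0.3]
opening: 0.869
finger_force: 0.0
```

Request:
{"api": "servo_tool", "payload": {
  "steps": [-1, 0, 0, 0, 0, 0, 0, -1, 0, 0, 0, 0, 0, 0, -1, 0, 0, 0, 0, 0, 0, -1, 0, 0, 0, 0, 0, 0, -1, 0, 0, 0, 0, 0, 0, -1, 0, 0, 0, 0, 0, 0, -1, 0, 0, 0, 0, 0, 0, -1, 0, 0, 0, 0, 0, 0]
}}

```text
clock: 4.55
eef_pos: [0.4897, 0.2525, 0.1011]
ee_rot: [-0.0, 0.707, 0.707, -0.0]
ft_force: [0.8, 0.1, -0.3]
opening: 0.262
finger_force: 0.0
```

Request:
{"api": "servo_tool", "payload": {
  "steps": [-1, 0, 0, 0, 0, 0, 0, -1, 0, 0, 0, 0, 0, 0, -1, 0, 0, 0, 0, 0, 0, -1, 0, 0, 0, 0, 0, 0, -1, 0, 0, 0, 0, 0, 0]
}}

```text
clock: 4.97
eef_pos: [0.4897, 0.2525, 0.1011]
ee_rot: [-0.0, 0.707, 0.707, -0.0]
ft_force: [0.5, 0.8, -1.0]
opening: 0.123
finger_force: 30.0
```

Request:
{"api": "servo_tool", "payload": {
  "steps": [-1, 0, 0, 0.5, 0, 0, 0, -1, 0, 0, 0.8, 0, 0, 0, -1, 0, 0, 0.9, 0, 0, 0, -1, 0, 0, 0.9, 0, 0, 0, -1, 0, 0, 0.9, 0, 0, 0, -1, 0, 0, 0, 0, 0, 0, -1, 0.1, -0.4, 0, 0, 0, 0, -1, 0.1, -0.8, 0, 0, 0, 0]
}}

```text
clock: 5.63
eef_pos: [0.4945, 0.223, 0.201]
ee_rot: [-0.0, 0.706, 0.708, 0.0]
ft_force: [0.4, -0.6, -0.5]
opening: 0.125
finger_force: 30.0
```

Request:
{"api": "servo_tool", "payload": {
  "steps": [-1, 0.1, -0.9, 0, 0, 0, 0, -1, 0.1, -0.9, 0, 0, 0, 0, -1, 0.1, -0.9, 0, 0, 0, 0, -1, 0.1, -0.9, 0, 0, 0, 0, -1, 0.1, -0.9, 0, 0, 0, 0, -1, 0.1, -0.9, 0, 0, 0, 0, -1, 0.1, -0.9, 0, 0, 0, 0, -1, 0.1, -0.9, 0, 0, 0, 0]
}}

```text
clock: 6.3
eef_pos: [0.5133, 0.0406, 0.1993]
ee_rot: [-0.001, 0.707, 0.707, -0.001]
ft_force: [0.3, 0.1, -0.1]
opening: 0.123
finger_force: 30.0
```

Request:
{"api": "servo_tool", "payload": {
  "steps": [-1, 0.1, -0.9, 0, 0, 0, 0, -1, 0.1, -0.9, 0, 0, 0, 0, -1, 0.1, -0.9, 0, 0, 0, 0, -1, 0.1, -0.9, 0, 0, 0, 0, -1, 0, -0.9, 0, 0, 0, 0, -1, 0, -0.35, 0, 0, 0, 0, -1, 0, 0, 0, 0, 0, 0, -1, 0, 0, 0, 0, 0, 0]
}}

```text
clock: 6.97
eef_pos: [0.5239, -0.0788, 0.2001]
ee_rot: [-0.001, 0.708, 0.707, -0.0]
ft_force: [-0.2, 1.1, -0.9]
opening: 0.126
finger_force: 30.0
```

```bash
python3 - <<'E'
from h import *
np.set_printoptions(precision=4,suppress=True)
p=status.read_state()["eef_pos"];w=grab("wrist")
print(p,"tip",proj(w,[[p[0],p[1],p[2]-.091]]),"btn",proj(w,[[.525,-.0784,.048],[p[0],p[1],.048]]))
cv2.imwrite("pics/c4.png",cv2.resize(w["color"][130:310,180:420],None,fx=3,fy=3))
E
```

```text
[ 0.5239 -0.0788  0.2001] tip [[285.4828 209.2878]] btn [[286.6068 189.0893]
 [285.3863 189.4756]]
```

View pics/c4.png

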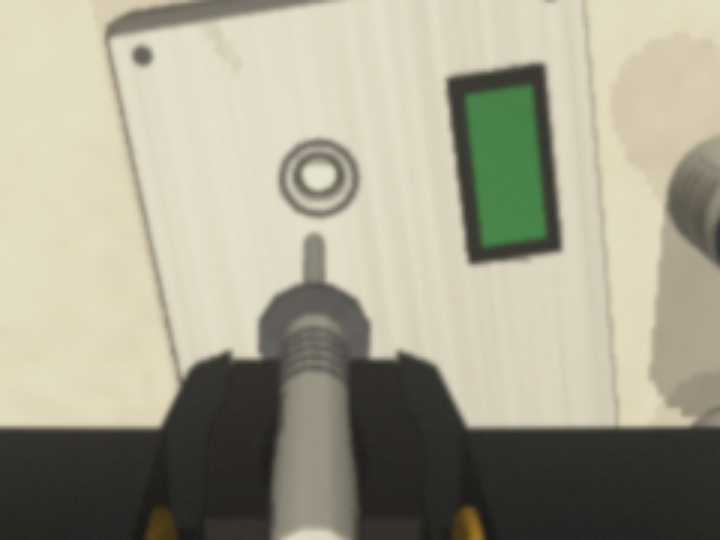

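The tip is at about (284.7,209.4) and the recess centre at (286.3,189.3), both as predicted. The correction is about +1.7 mm in x.

Request:
{"api": "servo_tool", "payload": {
  "steps": [-1, 0.07, 0.02, -0.6, 0, 0, 0, -1, 0, 0, -0.8, 0, 0, 0, -1, 0, 0, -0.7, 0, 0, 0, -1, 0, 0, -0.36, 0, 0, 0, -1, 0, 0, 0, 0, 0, 0, -1, 0, 0, 0, 0, 0, 0, -1, 0, 0, 0, 0, 0, 0]
}}

```text
clock: 7.6
eef_pos: [0.5273, -0.0779, 0.1407]
ee_rot: [0.001, 0.707, 0.707, 0.0]
ft_force: [0.0, -0.6, -0.5]
opening: 0.125
finger_force: 30.0
```

Request:
{"api": "servo_tool", "payload": {
  "steps": [-1, 0, 0, -0.1, 0, 0, 0, -1, 0, 0, -0.1, 0, 0, 0, -1, 0, 0, 0, 0, 0, 0, -1, 0, 0, 0, 0, 0, 0]
}}

```text
clock: 7.93
eef_pos: [0.5266, -0.0783, 0.1349]
ee_rot: [0.0, 0.707, 0.707, 0.0]
ft_force: [-0.4, 0.4, -0.5]
opening: 0.127
finger_force: 30.0
```

Tip at about 0.044, right above the button. I'll press in small steps.

Request:
{"api": "servo_tool", "payload": {
  "steps": [-1, 0, 0, -0.06, 0, 0, 0, -1, 0, 0, -0.06, 0, 0, 0, -1, 0, 0, 0, 0, 0, 0, -1, 0, 0, 0, 0, 0, 0]
}}

```text
clock: 8.27
eef_pos: [0.5269, -0.0784, 0.1322]
ee_rot: [0.0, 0.707, 0.707, 0.0]
ft_force: [0.5, 0.5, 1.8]
opening: 0.121
finger_force: 30.0
```

Request:
{"api": "servo_tool", "payload": {
  "steps": [-1, 0, 0, -0.06, 0, 0, 0, -1, 0, 0, 0, 0, 0, 0, -1, 0, 0, 0, 0, 0, 0]
}}

```text
clock: 8.52
eef_pos: [0.5269, -0.0784, 0.1305]
ee_rot: [0.0, 0.707, 0.707, 0.0]
ft_force: [1.3, -0.3, 3.2]
opening: 0.123
finger_force: 30.0
```

Request:
{"api": "servo_tool", "payload": {
  "steps": [-1, 0, 0, -0.06, 0, 0, 0, -1, 0, 0, 0, 0, 0, 0, -1, 0, 0, 0, 0, 0, 0]
}}

```text
clock: 8.77
eef_pos: [0.527, -0.0784, 0.1293]
ee_rot: [0.0, 0.707, 0.707, 0.0]
ft_force: [-1.2, 1.3, 6.8]
opening: 0.126
finger_force: 30.0
```

Request:
{"api": "servo_tool", "payload": {
  "steps": [-1, 0, 0, -0.05, 0, 0, 0, -1, 0, 0, 0, 0, 0, 0, -1, 0, 0, 0, 0, 0, 0]
}}

```text
clock: 9.02
eef_pos: [0.5274, -0.0785, 0.1289]
ee_rot: [0.001, 0.707, 0.707, 0.0]
ft_force: [-1.3, -0.3, 10.4]
opening: 0.125
finger_force: 30.0
```

Request:
{"api": "servo_tool", "payload": {
  "steps": [-1, 0, 0, 0.3, 0, 0, 0, -1, 0, 0, 0.8, 0, 0, 0, -1, 0, 0, 0.9, 0, 0, 0, -1, 0, 0, 0.9, 0, 0, 0, -1, 0, 0.4, 0, 0, 0, 0, -1, -0.1, 0.8, 0, 0, 0, 0, -1, -0.1, 0.9, 0, 0, 0, 0, -1, -0.1, 0.9, 0, 0, 0, 0]
}}

```text
clock: 9.68
eef_pos: [0.5179, -0.0022, 0.1984]
ee_rot: [-0.001, 0.708, 0.707, -0.001]
ft_force: [0.3, 0.1, -1.1]
opening: 0.119
finger_force: 30.0
```

Request:
{"api": "servo_tool", "payload": {
  "steps": [-1, -0.12, 0.9, 0, 0, 0, 0, -1, -0.12, 0.9, 0, 0, 0, 0, -1, -0.12, 0.9, 0, 0, 0, 0, -1, -0.12, 0.9, 0, 0, 0, 0, -1, -0.12, 0.9, 0, 0, 0, 0, -1, -0.12, 0.9, 0, 0, 0, 0, -1, -0.12, 0.9, 0, 0, 0, 0, -1, -0.12, 0.9, 0, 0, 0, 0]
}}

```text
clock: 10.35
eef_pos: [0.4934, 0.178, 0.1981]
ee_rot: [-0.001, 0.707, 0.707, -0.001]
ft_force: [-0.2, -0.2, -0.1]
opening: 0.128
finger_force: 30.0
```

Request:
{"api": "servo_tool", "payload": {
  "steps": [-1, -0.11, 0.9, 0, 0, 0, 0, -1, -0.1, 0.9, 0, 0, 0, 0, -1, 0, 0.9, 0, 0, 0, 0, -1, 0, 0.33, 0, 0, 0, 0, -1, 0, 0, 0, 0, 0, 0, -1, 0, 0, 0, 0, 0, 0]
}}

```text
clock: 10.85
eef_pos: [0.489, 0.2522, 0.1988]
ee_rot: [-0.0, 0.707, 0.708, -0.001]
ft_force: [0.5, 0.1, 0.2]
opening: 0.121
finger_force: 30.0
```

```bash
python3 - <<'E'
from h import *
np.set_printoptions(precision=4,suppress=True)
p=status.read_state()["eef_pos"];w=grab("wrist")
print(p,"tip",proj(w,[[p[0],p[1],p[2]-.091]]),"hole",proj(w,[[.4897,.2525,.07]]))
cv2.imwrite("pics/c5.png",cv2.resize(w["color"][130:310,180:420],None,fx=3,fy=3))
E
```

```text
[0.489  0.2522 0.1988] tip [[285.4526 209.0173]] hole [[286.2075 195.4042]]
```

View pics/c5.png

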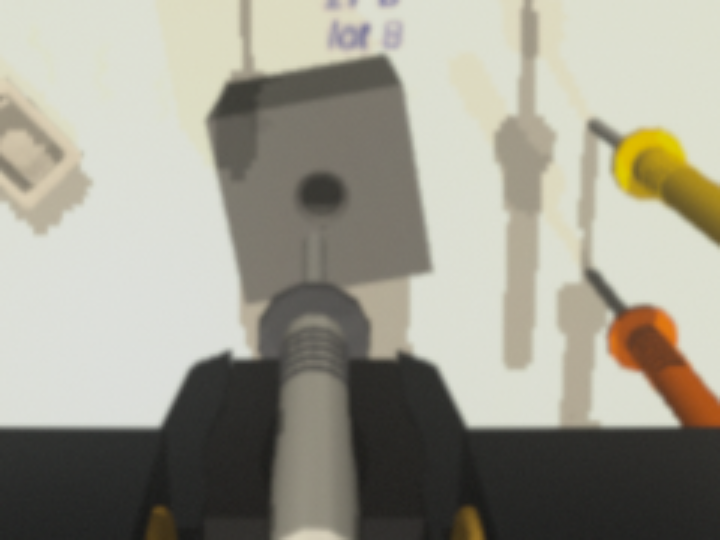

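Hole centre at (287,194.3), tip at (284.7,209). The correction is +1.9 mm in x and +1.1 mm in y, then lower.

Request:
{"api": "servo_tool", "payload": {
  "steps": [-1, 0.07, 0.04, 0, 0, 0, 0, -1, 0, 0, -0.7, 0, 0, 0, -1, 0, 0, -0.7, 0, 0, 0, -1, 0, 0, 0, 0, 0, 0, -1, 0, 0, -0.8, 0, 0, 0, -1, 0, 0, -0.8, 0, 0, 0, -1, 0, 0, -0.6, 0, 0, 0, -1, 0, 0, 0, 0, 0, 0]
}}

```text
clock: 11.57
eef_pos: [0.4895, 0.2516, 0.1072]
ee_rot: [-0.001, 0.708, 0.707, -0.003]
ft_force: [-0.7, -1.1, -0.8]
opening: 0.125
finger_force: 30.0
```

Request:
{"api": "servo_tool", "payload": {
  "steps": [-1, 0, 0, -0.2, 0, 0, 0, -1, 0, 0, 0, 0, 0, 0, -1, 0, 0, 0, 0, 0, 0]
}}

```text
clock: 11.82
eef_pos: [0.4924, 0.2536, 0.1062]
ee_rot: [0.0, 0.707, 0.707, 0.001]
ft_force: [-0.1, 0.5, 0.1]
opening: 0.125
finger_force: 30.0
```

Request:
{"api": "servo_tool", "payload": {
  "steps": [-1, 0, 0, -0.12, 0, 0, 0, -1, 0, 0, 0, 0, 0, 0, -1, 0, 0, 0, 0, 0, 0]
}}

```text
clock: 12.07
eef_pos: [0.4917, 0.2536, 0.1024]
ee_rot: [0.0, 0.707, 0.707, 0.0]
ft_force: [0.4, -0.2, -0.6]
opening: 0.126
finger_force: 30.0
```

Request:
{"api": "servo_tool", "payload": {
  "steps": [-1, 0, 0, -0.05, 0, 0, 0, -1, 0, 0, 0, 0, 0, 0, -1, 0, 0, 0, 0, 0, 0]
}}

```text
clock: 12.32
eef_pos: [0.4918, 0.2537, 0.1011]
ee_rot: [0.0, 0.707, 0.707, 0.0]
ft_force: [1.0, 0.9, 1.0]
opening: 0.124
finger_force: 30.0
```

Touching down. Release slowly, then lift.

Request:
{"api": "servo_tool", "payload": {
  "steps": [-0.6, 0, 0, 0, 0, 0, 0, -0.4, 0, 0, 0, 0, 0, 0, 0.0, 0, 0, 0, 0, 0, 0, 0.5, 0, 0, 0, 0, 0, 0, 0.5, 0, 0, 0, 0, 0, 0, 0.5, 0, 0, 0, 0, 0, 0, 0.5, 0, 0, 0.4, 0, 0, 0, 0.5, 0, 0, 0.8, 0, 0, 0]
}}

```text
clock: 12.98
eef_pos: [0.4893, 0.2525, 0.1287]
ee_rot: [-0.001, 0.707, 0.707, -0.003]
ft_force: [0.1, 0.2, 0.3]
opening: 0.702
finger_force: 0.0
```

Request:
{"api": "servo_tool", "payload": {
  "steps": [1, 0, 0, 1, 0, 0, 0, 1, 0, 0, 1, 0, 0, 0, 1, 0, 0, 1, 0, 0, 0, 1, 0, 0, 1, 0, 0, 0, 1, 0.2, -0.9, 1, 0, 0, 0, 1, 0.2, -0.9, 0, 0, 0, 0, 1, 0.2, -0.9, 0, 0, 0, 0, 1, 0.2, -0.9, 0, 0, 0, 0]
}}

```text
clock: 13.65
eef_pos: [0.512, 0.1629, 0.2577]
ee_rot: [0.001, 0.707, 0.707, 0.001]
ft_force: [0.3, -1.0, 0.1]
opening: 1.0
finger_force: 0.0
```

```bash
python3 - <<'E'
from h import *
np.set_printoptions(precision=4,suppress=True)
b=grab("side");w=grab("wrist"); print(status.read_state()["eef_pos"])
cv2.imwrite("pics/c6.png",np.hstack([cv2.resize(b["color"][210:390,140:320],(560,560))[:,80:480],cv2.resize(w["color"][0:200,180:380],(400,560))]))
E
```

```text
[0.5121 0.1611 0.2568]
```

View pics/c6.png

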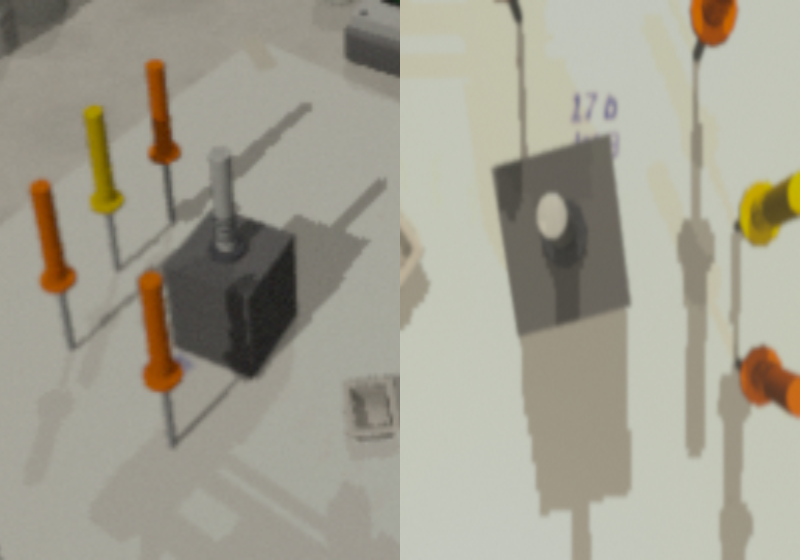

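The stylus is stowed upright with its flange on the block (left view; the right view confirms it). Next is the cell.

Request:
{"api": "servo_tool", "payload": {
  "steps": [1, 0.12, -0.96, 0, 0, 0, 0, 1, 0.12, -0.96, 0, 0, 0, 0, 1, 0.12, -0.96, 0, 0, 0, 0, 1, 0.12, -0.96, 0, 0, 0, 0, 1, 0.12, -0.96, 0, 0, 0, 0, 1, 0.12, -0.96, 0, 0, 0, 0, 1, 0.12, -0.96, 0, 0, 0, 0, 1, 0.12, -0.96, 0, 0, 0, 0]
}}

```text
clock: 14.42
eef_pos: [0.5356, -0.0287, 0.2562]
ee_rot: [-0.0, 0.707, 0.707, 0.0]
ft_force: [0.7, 0.4, -0.4]
opening: 1.004
finger_force: 0.0
```

Request:
{"api": "servo_tool", "payload": {
  "steps": [1, 0.12, -0.96, 0, 0, 0, 0, 1, 0.12, -0.96, 0, 0, 0, 0, 1, 0.12, -0.96, 0, 0, 0, 0, 1, 0.12, -0.96, 0, 0, 0, 0, 1, 0.12, -0.96, 0, 0, 0, 0, 1, 0.12, -0.96, 0, 0, 0, 0, 1, 0.1, -0.8, 0, 0, 0, 0, 1, 0, 0, 0, 0, 0, 0]
}}

```text
clock: 15.08
eef_pos: [0.5566, -0.1949, 0.256]
ee_rot: [0.001, 0.708, 0.706, -0.0]
ft_force: [0.3, -0.6, -0.7]
opening: 1.0
finger_force: 0.0
```

Request:
{"api": "servo_tool", "payload": {
  "steps": [1, 0, 0, 0, 0, 0, 0, 1, 0, 0, 0, 0, 0, 0]
}}

```text
clock: 15.25
eef_pos: [0.5561, -0.1914, 0.2558]
ee_rot: [-0.0, 0.707, 0.707, 0.0]
ft_force: [0.2, 0.0, -0.3]
opening: 1.001
finger_force: 0.0
```

```bash
python3 - <<'E'
from h import *
np.set_printoptions(precision=4,suppress=True)
p=status.read_state()["eef_pos"];w=grab("wrist")
u=proj(w,[[.559,-.2,.0995]])[0];print(p,u, plane(w,[u+[1,0],u+[0,1]],.0995)-[.559,-.2,.0995])
x,y=u.astype(int);print(x-80,y-60)
cv2.imwrite("pics/c7.png",cv2.resize(w["color"][y-60:y+60,x-80:x+80],None,fx=5,fy=5))
E
```

```text
[ 0.5561 -0.1914  0.2558] [288.2007 197.2581] [[ 0.0009  0.      0.    ]
 [ 0.     -0.001   0.    ]]
208 137
```

View pics/c7.png

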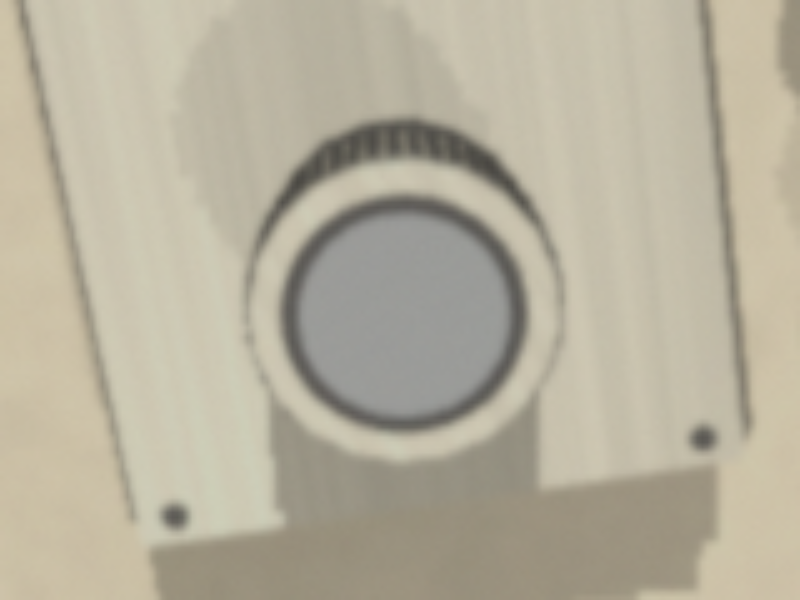

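The cell top is centred at about (288.8,199.6), so the axis is near (0.5595,-0.2024). I'll descend and grasp.

Request:
{"api": "servo_tool", "payload": {
  "steps": [1, 0.14, -0.44, -0.8, 0, 0, 0, 1, 0, 0, -0.9, 0, 0, 0, 1, 0, 0, -0.9, 0, 0, 0, 1, 0, 0, -0.9, 0, 0, 0, 1, 0, 0, -0.8, 0, 0, 0, 1, 0, 0, 0, 0, 0, 0, 1, 0, 0, 0, 0, 0, 0, 1, 0, 0, 0, 0, 0, 0]
}}

```text
clock: 15.97
eef_pos: [0.5603, -0.203, 0.1496]
ee_rot: [0.001, 0.707, 0.707, 0.0]
ft_force: [0.1, -0.8, 0.3]
opening: 1.001
finger_force: 0.0
```

```bash
python3 - <<'E'
from h import *
np.set_printoptions(precision=4,suppress=True)
s=status.read_state();w=grab("wrist");print(s["eef_pos"],s["joint_pos"])
hsv=cv2.cvtColor(w["color"],cv2.COLOR_BGR2HSV)
u=proj(w,[[.5595,-.2024,.0995]])[0];print("pred",u)
# window: bluish grey disc
r=w["color"].astype(int); m=((r[...,0]-r[...,2]>-6)&(hsv[...,2]>90)&(hsv[...,2]<210)).astype(np.uint8)
n,l,st,c=cv2.connectedComponentsWithStats(cv2.morphologyEx(m,cv2.MORPH_OPEN,np.ones((3,3))))
for k in range(1,n):
    if st[k,4]>300: print(st[k],c[k],plane(w,[c[k]],.0995))
E
```

```text
[ 0.5603 -0.203   0.1496] [-0.3894  0.1858  1.8698  0.0002  1.0844 -0.3904]
pred [284.0179 227.7795]
[ 300    0   36   62 1790] [317.6804  29.1676] [[ 0.5775 -0.089   0.0995]]
[ 421   18   66   71 3701] [453.2126  52.9762] [[ 0.6525 -0.1001  0.0995]]
[ 250  196   67   64 3272] [283.3967 227.3591] [[ 0.5591 -0.2021  0.0995]]
```

Request:
{"api": "servo_tool", "payload": {
  "steps": [1, -0.04, 0.03, -0.8, 0, 0, 0, 1, 0, 0, -0.8, 0, 0, 0, 1, 0, 0, -0.8, 0, 0, 0, 1, 0, 0, -0.5, 0, 0, 0, 1, 0, 0, -0.2, 0, 0, 0, 1, 0, 0, 0, 0, 0, 0, 1, 0, 0, 0, 0, 0, 0, 1, 0, 0, 0, 0, 0, 0]
}}

```text
clock: 16.68
eef_pos: [0.5597, -0.2032, 0.0723]
ee_rot: [0.001, 0.707, 0.707, 0.001]
ft_force: [-0.1, -0.4, 0.2]
opening: 1.002
finger_force: 0.0
```

Request:
{"api": "servo_tool", "payload": {
  "steps": [-1, 0, 0, 0, 0, 0, 0, -1, 0, 0, 0, 0, 0, 0, -1, 0, 0, 0, 0, 0, 0, -1, 0, 0, 0, 0, 0, 0, -1, 0, 0, 0, 0, 0, 0, -1, 0, 0, 0, 0, 0, 0, -1, 0, 0, 0, 0, 0, 0, -1, 0, 0, 0, 0, 0, 0]
}}

```text
clock: 17.35
eef_pos: [0.5588, -0.2028, 0.071]
ee_rot: [0.0, 0.707, 0.707, 0.0]
ft_force: [0.7, -0.5, 1.6]
opening: 0.664
finger_force: 30.0
```

Request:
{"api": "servo_tool", "payload": {
  "steps": [-1, 0, 0, 0, 0, 0, -0.6, -1, 0, 0, 0, 0, 0, -0.7, -1, 0, 0, 0, 0, 0, -0.7, -1, 0, 0, 0, 0, 0, -0.5, -1, 0, 0, 0, 0, 0, 0, -1, 0, 0, -0.06, 0, 0, 0, -1, 0, 0, -0.06, 0, 0, 0, -1, 0, 0, 0, 0, 0, 0]
}}

```text
clock: 18.02
eef_pos: [0.5587, -0.2028, 0.0682]
ee_rot: [0.0, 0.804, 0.594, 0.0]
ft_force: [-1.2, 1.5, 6.2]
opening: 0.67
finger_force: 30.0
```

Request:
{"api": "servo_tool", "payload": {
  "steps": [-1, 0, 0, 0, 0, 0, 0, -1, 0, 0, 0, 0, 0, 0]
}}

```text
clock: 18.18
eef_pos: [0.5587, -0.2028, 0.0682]
ee_rot: [0.0, 0.804, 0.594, 0.0]
ft_force: [-0.9, 0.7, 5.1]
opening: 0.663
finger_force: 30.0
```

Request:
{"api": "servo_tool", "payload": {
  "steps": [-1, 0, 0, -0.06, 0, 0, 0, -1, 0, 0, 0, 0, 0, 0, -1, 0, 0, 0, 0, 0, 0]
}}

```text
clock: 18.43
eef_pos: [0.559, -0.2029, 0.0675]
ee_rot: [0.0, 0.804, 0.594, 0.0]
ft_force: [-1.3, 1.7, 8.8]
opening: 0.664
finger_force: 30.0
```

On the pin (0.7 mm of motion for 3.7 N more). Now I'll turn while pressing.

Request:
{"api": "servo_tool", "payload": {
  "steps": [-1, 0, 0, 0, 0, 0, -0.5, -1, 0, 0, 0, 0, 0, -0.5, -1, 0, 0, 0, 0, 0, 0]
}}

```text
clock: 18.68
eef_pos: [0.5591, -0.2031, 0.0668]
ee_rot: [0.001, 0.839, 0.544, 0.0]
ft_force: [-0.1, 0.2, 4.6]
opening: 0.666
finger_force: 30.0
```

Request:
{"api": "servo_tool", "payload": {
  "steps": [-1, 0, 0, 0, 0, 0, -0.5, -1, 0, 0, 0, 0, 0, -0.5, -1, 0, 0, 0, 0, 0, 0]
}}

```text
clock: 18.93
eef_pos: [0.559, -0.203, 0.0666]
ee_rot: [0.0, 0.87, 0.493, 0.0]
ft_force: [-0.3, 0.4, 4.2]
opening: 0.661
finger_force: 30.0
```

Request:
{"api": "servo_tool", "payload": {
  "steps": [-1, 0, 0, -0.06, 0, 0, 0, -1, 0, 0, 0, 0, 0, 0, -1, 0, 0, 0, 0, 0, 0]
}}

```text
clock: 19.18
eef_pos: [0.559, -0.203, 0.065]
ee_rot: [0.0, 0.87, 0.494, 0.0]
ft_force: [0.1, -1.2, 4.9]
opening: 0.665
finger_force: 30.0
```

```bash
python3 - <<'E'
from h import *
s=status.read_state();print(s["ft_force"],s["wrist_torque"],s["eef_pos"])
w=grab("wrist");p=s["eef_pos"]
r=w["color"].astype(int);v=r.max(2); m=((r[...,0]-r[...,2]>-6)&(v>90)&(v<210)).astype(np.uint8)
n,l,st,c=cv2.connectedComponentsWithStats(cv2.morphologyEx(m,cv2.MORPH_OPEN,np.ones((3,3))))
for k in range(1,n):
    if st[k,4]>300: print(st[k],c[k],np.median(w["depth"][l==k]))
E
```

```text
[ 0.10940827 -1.18426502  4.91235563] [-0.09451321 -0.07853048  0.00394192] [ 0.55896995 -0.20301766  0.06499718]
[ 155    0   75   51 2222] [195.41269127  19.02385239] 0.14265326
[ 234  245  102   70 5755] [283.47019983 284.56298871] 0.13139275
```

The pin is in the keyway (spring-like response, no yaw torque). I'll push it home.

Request:
{"api": "servo_tool", "payload": {
  "steps": [-1, 0, 0, -0.06, 0, 0, 0, -1, 0, 0, 0, 0, 0, 0, -1, 0, 0, 0, 0, 0, 0]
}}

```text
clock: 19.48
eef_pos: [0.559, -0.203, 0.0636]
ee_rot: [0.0, 0.87, 0.493, 0.0]
ft_force: [0.3, -1.0, 5.5]
opening: 0.667
finger_force: 30.0
```

Request:
{"api": "servo_tool", "payload": {
  "steps": [-1, 0, 0, -0.06, 0, 0, 0, -1, 0, 0, 0, 0, 0, 0, -1, 0, 0, 0, 0, 0, 0]
}}

```text
clock: 19.73
eef_pos: [0.559, -0.203, 0.0634]
ee_rot: [0.0, 0.87, 0.493, 0.0]
ft_force: [-2.1, 0.2, 13.4]
opening: 0.663
finger_force: 30.0
```

Request:
{"api": "servo_tool", "payload": {
  "steps": [-1, 0, 0, -0.06, 0, 0, 0, -1, 0, 0, 0, 0, 0, 0, -1, 0, 0, 0, 0, 0, 0]
}}

```text
clock: 19.98
eef_pos: [0.5591, -0.203, 0.0634]
ee_rot: [0.0, 0.87, 0.493, 0.0]
ft_force: [-6.3, 1.2, 21.6]
opening: 0.665
finger_force: 30.0
```

Hard stop 7.6 mm below the start, so the cell is home. I'll ease the push a little and verify.

Request:
{"api": "servo_tool", "payload": {
  "steps": [-1, 0, 0, 0.04, 0, 0, 0, -1, 0, 0, 0, 0, 0, 0, -1, 0, 0, 0, 0, 0, 0, -1, 0, 0, 0, 0, 0, 0]
}}

```text
clock: 20.32
eef_pos: [0.559, -0.203, 0.0634]
ee_rot: [0.0, 0.87, 0.493, 0.0]
ft_force: [-4.6, 1.1, 15.9]
opening: 0.664
finger_force: 30.0
```

```bash
python3 - <<'E'
from h import *
np.set_printoptions(precision=4,suppress=True)
w=grab("wrist");s=status.read_state();print(s["ft_force"],s["wrist_torque"],s["eef_pos"])
r=w["color"].astype(int);v=r.max(2); m=((r[...,0]-r[...,2]>-6)&(v>90)&(v<210)).astype(np.uint8)
n,l,st,c=cv2.connectedComponentsWithStats(cv2.morphologyEx(m,cv2.MORPH_OPEN,np.ones((3,3))))
k=l[284,283]; yy,xx=np.where((l==k)&(w["depth"]>0)); k0=k
d=w["depth"][yy,xx]; X=w["c"]+ray(w,np.c_[xx,yy])*d[:,None]
A=np.linalg.lstsq(np.c_[X[:,:2]-X[:,:2].mean(0),np.ones(len(X))],X[:,2],rcond=None)[0]
print(st[k0],X.mean(0),np.median(X[:,2]),"slopes,z",A)
E
```

```text
[-3.8853  2.3753 15.0457] [0.2078 0.5961 0.0195] [ 0.559  -0.203   0.0634]
[ 234  247  102   68 5645] [ 0.5617 -0.1973  0.0935] 0.09292680562838992 slopes,z [0.1062 0.1461 0.0935]
```

```bash
python3 -c "
from plant import arm; print(arm.sign_off())"
```

```text
the job is handed in; nothing more can be done
None
```

I pressed the zero button to its stop and stood the stylus back in its block. I turned the cell clockwise onto its pin, and it's held fully home at about 15 N. The job was handed in at about 20 s, and the sign-off gave no verdict.

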